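# Clear tile offcuts off the mosaic board into the scraps tray

## Robot

A 7-joint arm with a two-finger parallel gripper is mounted at the origin on the work surface. World frame = base frame: x ahead of the robot, y to its left, z up, the work surface at z = 0. Lengths are in m, angles in rad, forces in N, time in s.
With the tool pointing down it reaches from about 0.425 to 0.875 m from the base axis. Payload 4.7 kg.
Tool frame: the origin (TCP) lies on the centre line of the jaws, within the pads' length; the fingertips stand 8 mm ahead of it and the grasp point (between the pads) lies 11 mm behind it; z points along the fingers, y is the direction in which the jaws open and shut (so a half turn about z gives the same grasp; the last joint's range is limited). The gripper opens to 87 mm and grips with 3 to 60 N. Pads are 19 mm wide; open, the fingers measure 117 mm over their backs; the gripper's body (75 mm by 190 mm) begins 51 mm behind the grasp point.
Start: joints at [-1.088, 0.321, -0.07, 1.45, 0.023, 1.371, -0.057], TCP at [0.294, 0.58, 0.231] pointing down, gripper open.
Joint ranges: [-2.86, 2.86], [-0.3, 2.09], [-1.38, 1.24], [0.06, 2.45], [-1.56, 4.7], [0.09, 2.05], [-2.69, 2.69]. Speed limits (rad/s): [2.57, 2.57, 3.14, 3.14, 3.14, 3.14, 3.14].

## Interface

Orientations are given as a rotation vector (axis times angle).
In Python, from bench import status, optics, order gives the robot as it stands.
- The arm moves only by the tool step_arm, never from a script. Its argument "rows" is a list of rows, each a list of 3 entries, a list of its own where there are three numbers: the turn, a rotation vector about the tool's x, y, z in degrees, then the shift along the tool's x, y, z in mm, then the finger opening in mm, from 0 to 87. A call has 1 to 12 rows; each row shifts and turns the pose as measured when the row begins, along the tool's axes as they then stand; what a row does not reach is not made up. A row lasts 1/12 s, in which the tool goes at most 41.7 mm and 7.16 degrees, less where a joint would pass 70% of its speed; a pose out of reach is approached as far as the arm can. A call is refused whole if a number of a shift passes 41.7 or a number of a turn 7.16, either way. A call with a gripper value outside its range is refused whole. The fingers move at their own pace and stop on an object; "grip_force" is the grip in N (left out, the last holds). Time passes only in rows, so rows that do not move let the fingers close. It gives the time, the measured TCP pose, the force and the opening at its end, in the units of the state.
- status.get_state(): the state, without advancing time (a new reading comes with each control period).
- optics.get_image(name): name is "scene" or "top"; returns a dict with "frame" (400x640x3 uint8, red, green, blue), "range_z" (400x640 float32, m along the optical axis (not along the pixel's ray), 0 where there is no reading), "K" (3x3 intrinsics, pixels), "R" (3x3) and "t" (3): a world point X has camera coordinates R X + t. Camera axes: x right, y down, z forward; pixel columns grow to the right and rows downward; lengths in m; the calibration is good to about 2 mm. A picture is of the moment at which its call begins.
- order.close_job(): hands the job in, once; it reports no verdict.
The state is a dict: "time": time; "joint_positions": joint angles; "qd": joint speeds; "joint_torque": joint torques, N m; "position": TCP position; "tool_rot": TCP orientation; "ft_force": force on the tool from outside, world axes, zero at the start; "torque": the same for the moment, N m; "grip_width": opening from 0.0 (shut) to 1.0 (fully open).
Only numpy, scipy, OpenCV 4.12 (cv2) and the standard library are available. Lean on these libraries where they do the work, as an engineer would, in place of code of your own. Each camera call takes 0.05 s, during which the arm holds its last target.

## Task

Clear the mosaic work board: with closed fingers, sweep the four loose tile offcuts (red, blue, green and violet) along the board and over its open far edge, so that all four end up in the black scraps tray. Push them along the board, do not pick any of them up, and leave the glue pot and brush on the board and the things on the table around it where they are.

Things in the scene. Friction and masses are not known exactly. Their poses are not given: they have to be found in the camera images.
- board: Plywood work board, 260 mm deep (its x) by 460 mm wide (its y), fixed, raised on two bearers: its flat top lies 60 mm above the table. A dark wooden stop strip, 10 mm wide and 12 mm high above that top, runs along the near edge (-x) and along both sides; the far edge (+x) is open. Origin: under the middle of the board, at table height; x points squarely to the open far edge (130 mm away), z up.
- board_edge (a point): Middle of the open far edge of the board, at the height of its top.
- tray: Low black scraps tray, fixed, open on top: 160 mm deep (x) by 480 mm wide (y), 28 mm high, walls and floor 4 mm thick. It stands on the table beyond the board's open edge, square to it, with its near wall 20 mm in under the overhanging edge, so what is pushed off the edge drops into it. Origin: middle of its underside; x points away from the board, z up.
- glue_pot: Small white glue pot with a yellow lid, 40 mm across and 42 mm high, 70 g, loose, standing on the board among the offcuts, in a place that varies, at least 55 mm to one side of every offcut (middle to middle, along the board's y). Origin: centre of its underside.
- flat_brush: Flat paint brush, wooden handle, steel ferrule and bristles, loose, lying on the board near its +y side, bristles towards the far edge: 182 mm long (its x, from -100 to +82 mm), 36 mm wide, 14 mm high. Origin: on the board under it.
- nippers: Tile nippers with red handles, loose, lying on the table to the left (+y) of the board: about 200 mm long (x), 70 mm wide, 15 mm high. Origin: under the middle.
- water_bottle: Clear water bottle with white cap, 66 mm across, 200 mm high, loose, standing on the table at the far left. Origin: centre of its underside.
- tape_roll: Roll of masking tape lying flat on the table at the far right: 100 mm across, 24 mm high, loose. Origin: centre of its underside.
- offcut_red: Loose offcut of glazed tile, red on top with terracotta back, 36 mm (x) by 28 mm (y) by 10 mm thick, about 22 g, lying glaze up on the board, turned any way, its middle at least 80 mm from the near stop strip. Slides freely when pushed from the side. Origin: centre of its underside.
- offcut_blue: Loose offcut of glazed tile, blue on top with terracotta back, 36 mm (x) by 28 mm (y) by 10 mm thick, about 22 g, lying glaze up on the board, turned any way, its middle at least 80 mm from the near stop strip. Slides freely when pushed from the side. Origin: centre of its underside.
- offcut_green: Loose offcut of glazed tile, green on top with terracotta back, 36 mm (x) by 28 mm (y) by 10 mm thick, about 22 g, lying glaze up on the board, turned any way, its middle at least 80 mm from the near stop strip. Slides freely when pushed from the side. Origin: centre of its underside.
- offcut_violet: Loose offcut of glazed tile, violet on top with terracotta back, 36 mm (x) by 28 mm (y) by 10 mm thick, about 22 g, lying glaze up on the board, turned any way, its middle at least 80 mm from the near stop strip. Slides freely when pushed from the side. Origin: centre of its underside.

How it is judged:
By the outcome, as a careful person would: the job done as asked, in the order asked, and still so for the second after the job is handed in, with the robot touching nothing.
It also fails if it takes over 59 s, if anything falls off the work surface, if the arm or the gripper's body presses on something with over 40 N, if the wrist force passes 120 N, or if a joint passes its speed limit or range.

## Working session

There is one attempt and no reset: what is moved stays moved. The work goes in short steps, Python scripts to look and compute and a tool call to move; the robot and the scene stay as the last step left them, time stands still between calls to the robot, and variables do not carry over. Pictures are saved under pics/ and viewed, and the job is handed in when it is done.

Besides the shell and the picture viewer there is one more tool, called after "Emit:" as a command line: name --argument value ..., lists and objects as JSON in quotes. step_arm: Moves the arm, as the interface text tells. Its arguments: {"type":"object","properties":{"rows":{"type":"array"},"grip_force":{"type":"number"}},"required":["rows"]}

```bash
mkdir -p pics; ls; python3 - <<'E'
from bench import status, optics
import cv2,numpy as np
print(status.get_state())
for n in ("scene","top"):
    d=optics.get_image(n)
    cv2.imwrite(f"pics/{n}0.png",d["frame"][:,:,::-1]); np.savez(f"{n}0.npz",**d)
    print(n,d["K"],d["R"],d["t"])
E
```

```text
pics
{'time': 0.0, 'joint_positions': array([-1.08786175,  0.32179523, -0.07008422,  1.4516873 ,  0.02265771,
        1.37081586, -0.05688621]), 'qd': array([-7.07534865e-05, -1.60932098e-03,  1.90058477e-03, -2.25990152e-04,
        1.20402211e-03,  5.68150916e-04, -8.92336916e-04]), 'joint_torque': array([ 1.76070921e-04, -4.91286206e+01, -4.04068977e-01, -3.12524056e+01,
       -6.39024074e-02,  4.38190112e-02,  1.87051978e-04]), 'position': array([0.29351483, 0.57933923, 0.22947339]), 'tool_rot': array([-7.29564336e-01, -3.05540516e+00,  2.97974461e-03]), 'ft_force': array([ 0.31774816, -0.004008  ,  0.09852143]), 'torque': array([-0.00127256,  0.00783174,  0.0285407 ]), 'grip_width': 0.9977452350354041}
scene [[452.98534612   0.         318.41084835]
 [  0.         452.98534612 204.60109152]
 [  0.           0.           1.        ]] [[ 0.78013506  0.62553686  0.00963969]
 [ 0.40686638 -0.49559604 -0.76736192]
 [-0.47523578  0.602568   -0.64114176]] [-0.40781657 -0.19101707  1.53949128]
top [[368.66862997   0.         316.7523703 ]
 [  0.         368.66862997 200.88332857]
 [  0.           0.           1.        ]] [[ 0.01061004 -0.99976642  0.01882916]
 [-0.99197057 -0.01289675 -0.12580963]
 [ 0.12602308 -0.01734313 -0.9918757 ]] [-0.02948393  0.52238023  1.00966802]
```

View pics/top0.png

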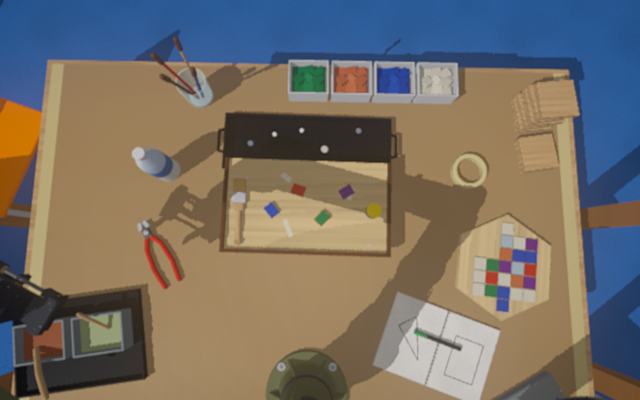

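View pics/scene0.png

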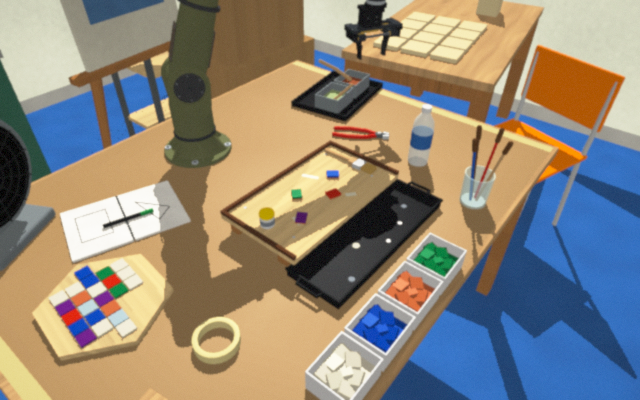

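The top view shows red (298,189), blue (272,209), green (322,217), violet (346,191), the pot at (374,210) and the brush at (238,215). There are also whitish smears at (287,177) and (289,227). Next I'll measure these.

```bash
cat > h.py <<'E'
import cv2,numpy as np
from bench import status, optics
def ray(d,uv,z):
    K,R,t=d["K"],d["R"],d["t"]
    r=R.T@np.linalg.inv(K)@np.array([uv[0],uv[1],1.]); c=-R.T@t
    return c+r*(z-c[2])/r[2]
def pt(d,u,v):
    Z=d["range_z"][int(round(v)),int(round(u))]
    return d["R"].T@(Z*np.linalg.inv(d["K"])@np.array([u,v,1.])-d["t"])
RNG={"red":[(0,8),(172,180)],"blue":[(105,122)],"green":[(60,88)],"violet":[(128,160)],"yellow":[(22,32)]}
def find(d,roi,smin=120):
    hsv=cv2.cvtColor(d["frame"],cv2.COLOR_RGB2HSV); out={}
    for n,rs in RNG.items():
        m=np.zeros(hsv.shape[:2],np.uint8)
        for a,b in rs: m|=cv2.inRange(hsv,(a,190 if n=="yellow" else smin,40),(b,255,255))
        k=np.zeros_like(m); x0,y0,x1,y1=roi; k[y0:y1,x0:x1]=255; m&=k
        cs,_=cv2.findContours(m,cv2.RETR_EXTERNAL,cv2.CHAIN_APPROX_NONE)
        for c in sorted(cs,key=cv2.contourArea)[::-1][:3]:
            if cv2.contourArea(c)<15: continue
            M=cv2.moments(c); uv=(M["m10"]/M["m00"],M["m01"]/M["m00"])
            z=.102 if n=="yellow" else .07
            w=np.array([ray(d,p[0],z)[:2] for p in c],np.float32)*1000
            r=cv2.minAreaRect(w)
            out.setdefault(n,[]).append((np.round(uv,1),np.round(ray(d,uv,z)[:2]*1000,1),np.round(r[1],0),round(r[2]),np.round(w.min(0)),np.round(w.max(0))))
    return out
E
python3 - <<'E'
from h import *
for n,roi in (("top",(228,110,392,255)),("scene",(220,140,440,300))):
    d=np.load(n+"0.npz"); d={k:d[k] for k in d}
    print(n)
    for k,v in find(d,roi).items():
        for e in v: print(k,*e)
d=np.load("top0.npz");d={k:d[k] for k in d}
for nm,u,v in (("board",260,235),("board",310,240),("smear",287,177),("smear2",289,228),("L strip",223,200),("R strip",389,200),("near",300,252),("edge",330,163),("traydot",324,149),("tray far",310,116),("pot",374,210),("brush",238,225),("brush",238,195),("brush",238,185)):
    print(nm,np.round(pt(d,u,v)*1000),d["frame"][v,u])
im=cv2.resize(d["frame"][100:265,205:405,::-1],(800,660),interpolation=cv2.INTER_CUBIC)[:600]
cv2.imwrite("pics/crop0.png",im)
E
```

```text
top
red [297.9 189.4] [549.   29.3] [33. 24.] 72 [534.  13.] [564.  48.]
blue [271.3 209.6] [492.5 100.6] [30. 23.] 38 [475.  85.] [511. 118.]
green [321.8 217.6] [472.4 -36.9] [19. 27.] 46 [458. -51.] [488. -21.]
yellow [373.6 210. ] [ 491.6 -172.6] [32. 35.] 1 [ 476. -190.] [ 508. -155.]
scene
red [332.9 193.3] [554.   23.5] [36. 32.] 70 [536.   2.] [571.  44.]
blue [420.5 143.7] [615.6 403.8] [66. 47.] 40 [584. 373.] [644. 443.]
blue [332.1 173.5] [496.   95.8] [30. 25.] 39 [479.  79.] [514. 115.]
green [429.8 257. ] [875.9 -23. ] [66. 77.] 1 [849. -55.] [916.  22.]
green [296.1 193.5] [476.4 -41.2] [22. 31.] 41 [460. -58.] [495. -24.]
violet [300.8 217.2] [ 550.2 -107.7] [23. 36.] 32 [ 534. -127.] [568. -88.]
yellow [266.2 213.3] [ 497.7 -178.4] [35. 42.] 61 [ 477. -198.] [ 517. -159.]
board [424. 131.  58.] [196 173 130]
board [412.  -6.  60.] [189 166 124]
smear [586.  61.  56.] [140 135 120]
smear2 [444.  52.  61.] [200 193 176]
L strip [517. 231.  75.] [80 60 40]
R strip [ 523. -220.   73.] [74 54 36]
near [379.  21.  72.] [109  77  52]
edge [627. -59.  58.] [195 171 128]
traydot [682. -44.   3.] [185 181 168]
tray far [774.  -1.  28.] [59 53 48]
pot [ 491. -173.  104.] [153 133  21]
brush [450. 189.  71.] [176 145 103]
brush [531. 192.  70.] [175 173 173]
brush [558. 192.  74.] [123 100  59]
```

View pics/crop0.png

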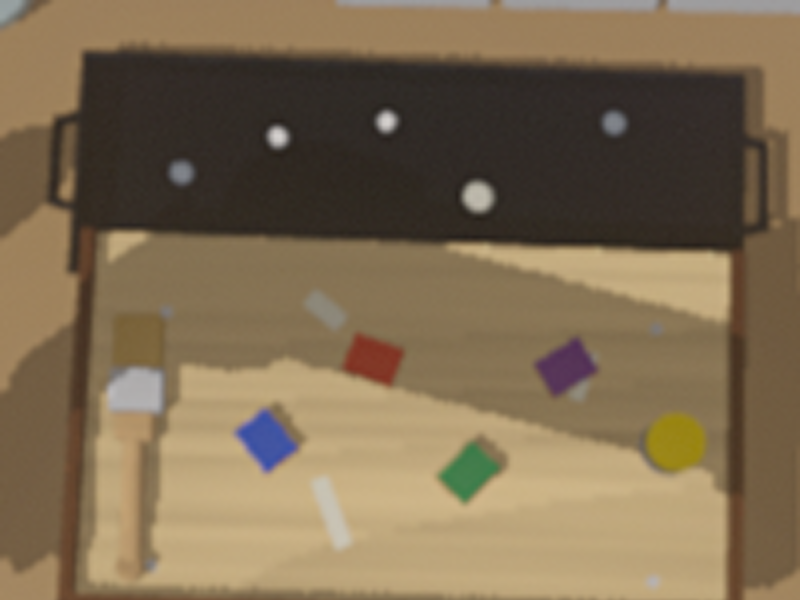

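The smears are flat marks on the board. First I'll shut the fingers and square the tool to the board.

```bash
python3 - <<'E'
from h import *
d=np.load("top0.npz");d={k:d[k] for k in d}
for nm,uv,z in (("farL",(228.7,157.5),.06),("farR",(389.5,162),.06),("nearL",(221,252),.072),("nearR",(389.5,256.5),.072)):
    print(nm,np.round(ray(d,uv,z)*1000))
E
```

```text
farL [638. 224.  60.]
farR [ 632. -226.   60.]
nearL [377. 231.  72.]
nearR [ 370. -219.   72.]
```

Emit:
step_arm --rows '[[[0, 0, -7], [0, 0, 0], 0], [[0, 0, -7], [0, 0, 0], 0], [[0, 0, -7], [0, 0, 0], 0], [[0, 0, -6], [0, 0, 0], 0], [[0, 0, 0], [0, 0, 0], 0]]' --grip_force 20

```text
time: 0.52
position: [0.2927, 0.578, 0.2261]
tool_rot: [0.033, -3.138, 0.011]
ft_force: [-0.8, 1.3, -0.4]
grip_width: 0.704
```

Emit:
step_arm --rows '[[[0, 0, 1], [-12, -38, 0], 0], [[0, 0, 1], [-12, -38, 0], 0], [[0, 0, 0], [-12, -38, 0], 0], [[0, 0, 0], [-12, -38, 0], 0], [[0, 0, 0], [-12, -38, 0], 0], [[0, 0, 0], [-12, -38, 0], 0], [[0, 0, 0], [-12, -38, 0], 0], [[0, 0, 0], [-12, -38, 0], 0], [[0, 0, 0], [-12, -38, 0], 0], [[0, 0, 0], [-12, -38, 0], 0], [[0, 0, 0], [-12, -38, 0], 0], [[0, 0, 0], [0, 0, 0], 0]]'

```text
time: 1.52
position: [0.4142, 0.1399, 0.221]
tool_rot: [-0.077, -3.129, 0.012]
ft_force: [0.2, -0.7, -0.9]
grip_width: 0.009
```

Emit:
step_arm --rows '[[[0, 0, -1], [-12, -14, 15], 0], [[0, 0, -1], [-12, -14, 25], 0], [[0, 0, 0], [-11, -14, 25], 0], [[0, 0, 0], [0, 0, 25], 0], [[0, 0, 0], [0, 0, 20], 0], [[0, 0, 0], [0, 0, 0], 0]]'

```text
time: 2.02
position: [0.45, 0.0914, 0.1093]
tool_rot: [-0.065, -3.136, 0.003]
ft_force: [-1.6, 0.0, 0.3]
grip_width: 0.003
```

```bash
python3 - <<'E'
from h import *
s=status.get_state();print(s["position"],s["tool_rot"],s["ft_force"])
for n in("top","scene"):
    d=optics.get_image(n)
    x0,y0,x1,y1=(205,100,405,250) if n=="top" else (220,130,420,280)
    cv2.imwrite(f"pics/{n}1.png",cv2.resize(d["frame"][y0:y1,x0:x1,::-1],(800,600),interpolation=cv2.INTER_CUBIC))
E
```

```text
[0.44995566 0.09140123 0.10930111] [-0.06452977 -3.1360149   0.00325609] [-1.61120179  0.04335079  0.34876411]
```

View pics/scene1.png

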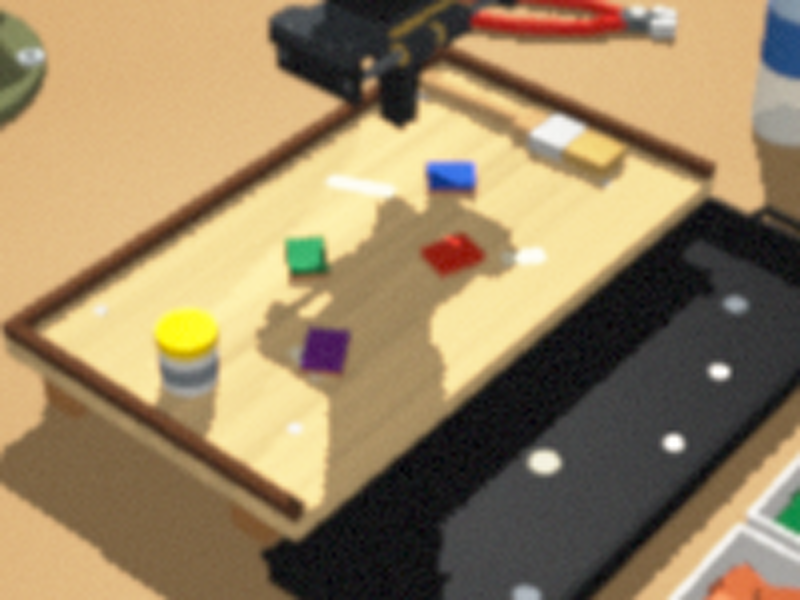

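View pics/top1.png

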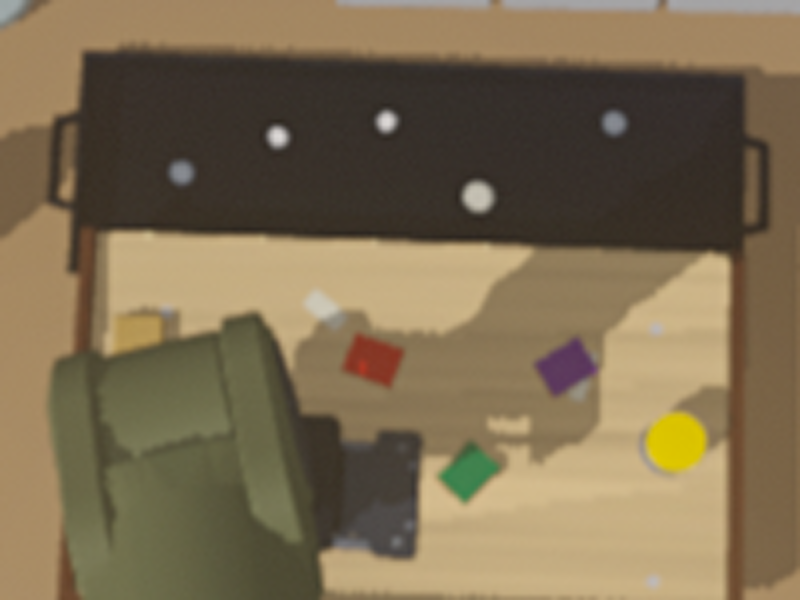

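Emit:
step_arm --rows '[[[0, 0, -1.5], [2, 3, 15], 0], [[0, 0, 0], [0, 3, 12], 0], [[0, 0, 0], [0, 0, 6], 0], [[0, 0, 0], [0, 0, 0], 0], [[0, 0, 0], [0, 0, 0], 0]]'

```text
time: 2.53
position: [0.4554, 0.1028, 0.0867]
tool_rot: [0.021, 3.13, 0.009]
ft_force: [0.3, -0.4, -0.0]
grip_width: 0.006
```

```bash
python3 - <<'E'
from h import *
s=status.get_state();print(s["position"],s["tool_rot"],s["ft_force"])
d=optics.get_image("scene")
p=s["position"]+[0.009,0,-.008]
for q in (p+[0,.015,0],p-[0,.015,0]):
  c=d["K"]@(d["R"]@q+d["t"]); print(c[:2]/c[2],(c[:2]/c[2]-[220,130])*4)
x0,y0,x1,y1=(220,130,420,280)
cv2.imwrite("pics/scene2.png",cv2.resize(d["frame"][y0:y1,x0:x1,::-1],(800,600),interpolation=cv2.INTER_CUBIC))
E
```

```text
[0.45542013 0.10278189 0.0866845 ] [0.02089577 3.12987545 0.00863491] [ 0.25504057 -0.35073103 -0.023219  ]
[328.19541927 163.73962386] [432.78167708 134.95849545]
[321.8953034 168.2780336] [407.58121361 153.11213441]
```

View pics/scene2.png

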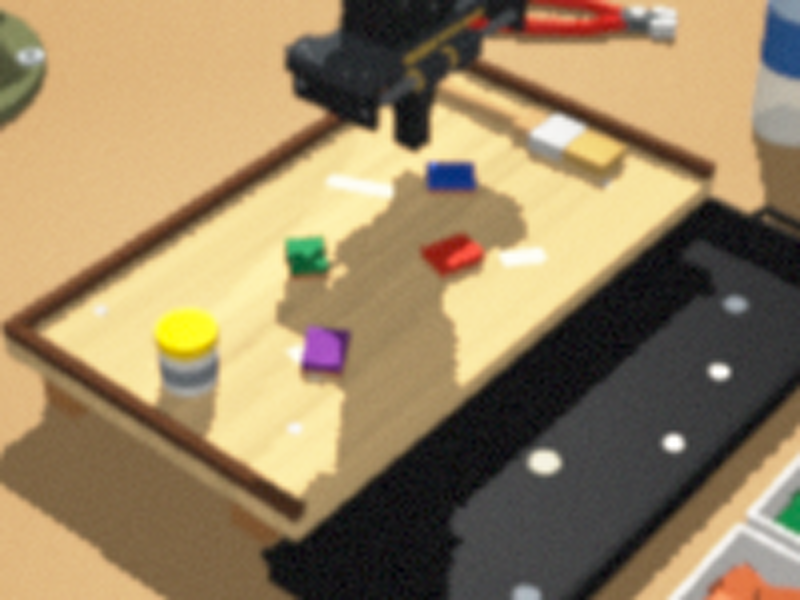

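Emit:
step_arm --rows '[[[0, 0, 0], [5, -4, 8], 0], [[0, 0, 0], [2, -2, 6], 0], [[0, 0, 0], [0, 0, 2], 0], [[0, 0, 0], [0, 0, 0], 0]]'

```text
time: 2.92
position: [0.4495, 0.0966, 0.0717]
tool_rot: [0.022, 3.126, 0.012]
ft_force: [0.2, 0.0, 0.2]
grip_width: 0.006
```

Emit:
step_arm --rows '[[[0, 0.9, 0], [-5, 0, 0], 0], [[0, 0, 0], [-8, 0, 0], 0], [[0, 0, 0], [-8, 0, 0], 0], [[0, 0, 0], [-8, 0, 0], 0], [[0, 0, 0], [-8, 0, 0], 0], [[0, 0, 0], [-8, 0, 0], 0], [[0, 0, 0], [-8, 0, 0], 0], [[0, 0, 0], [-8, 0, 0], 0]]'

```text
time: 3.58
position: [0.517, 0.0956, 0.0716]
tool_rot: [-0.022, -3.14, -0.012]
ft_force: [0.2, 0.2, 0.5]
grip_width: 0.007
```

```bash
cat > look.py <<'E'
from h import *
import sys
s=status.get_state();print(s["time"],s["position"],s["tool_rot"],s["ft_force"])
d=optics.get_image("scene")
x0,y0,x1,y1=(220,130,440,295)
cv2.imwrite(f"pics/{sys.argv[1]}.png",cv2.resize(d["frame"][y0:y1,x0:x1,::-1],(800,600),interpolation=cv2.INTER_CUBIC))
for k,v in find(d,(230,150,400,240)).items():
  for e in v: print(k,*e[:4])
E
python3 look.py s3
```

```text
3.5833 [0.51698137 0.09556906 0.07162666] [-0.02225663 -3.14042707 -0.01167055] [0.20008946 0.21140832 0.46618701]
red [332.9 193.3] [554.   23.5] [36. 32.] 70
blue [349.  180.8] [554.7  98.3] [32. 26.] 50
green [296.1 193.5] [476.4 -41.2] [22. 31.] 41
violet [300.9 217.3] [ 550.5 -107.7] [24. 36.] 33
yellow [266.  213.3] [ 497.5 -178.9] [36. 41.] 62
```

View pics/s3.png

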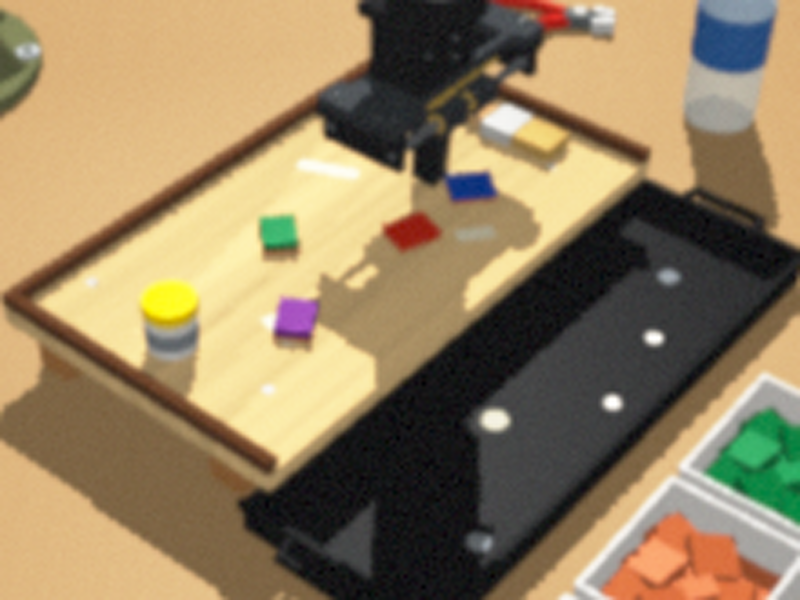

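Blue is being pushed squarely ahead of the fingers (crop 470,187), with its y within 3 mm of theirs. I'll carry on to the edge.

Emit:
step_arm --rows '[[[0, 0, 0], [-8, 1, 0], 0], [[0, 0, 0], [-9, 1, 0], 0], [[0, 0, 0], [-9, 0, 0], 0], [[0, 0, 0], [-9, 0, 0], 0], [[0, 0, 0], [-9, 0, 0], 0], [[0, 0, 0], [-9, 0, 0], 0], [[0, 0, 0], [-9, 0, 0], 0], [[0, 0, 0], [-9, 0, 0], 0], [[0, 0, 0], [-9, 0, 0], 0]]'

```text
time: 4.38
position: [0.6061, 0.0967, 0.0713]
tool_rot: [-0.021, -3.141, -0.011]
ft_force: [-0.2, -0.2, -0.8]
grip_width: 0.009
```

```bash
python3 look.py s4
```

```text
4.3833 [0.60613286 0.09667022 0.07131699] [-0.02135353 -3.14127638 -0.01146287] [-0.15636718 -0.18942948 -0.79261217]
red [332.8 193.3] [553.7  23.5] [36. 32.] 69
blue [372.2 186.6] [621.  117.7] [26. 32.] 39
green [296.  193.5] [476.4 -41.4] [22. 31.] 41
violet [300.8 217.4] [ 550.5 -108.3] [23. 35.] 39
yellow [266.1 213.2] [ 497.4 -178.5] [35. 42.] 43
```

View pics/s4.png

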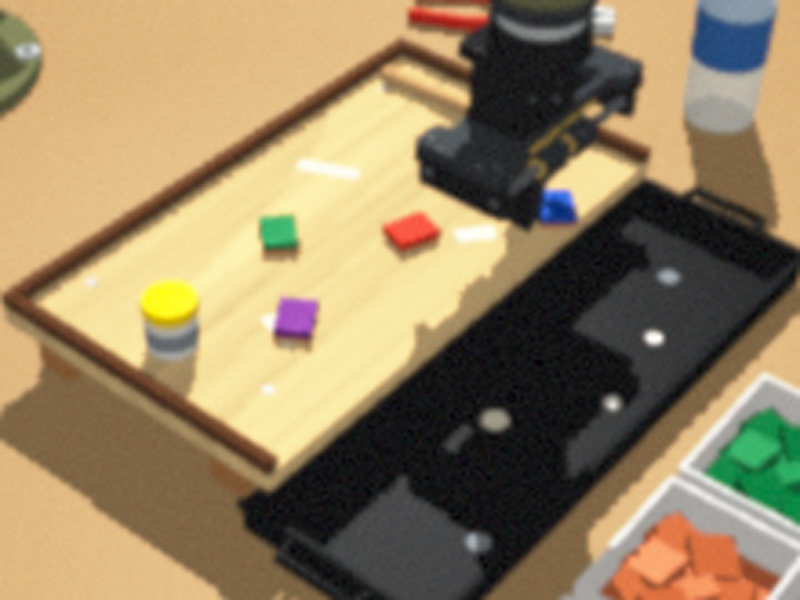

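Blue is sliding off to the +y side, at (557,207) in the crop. I'll back off, re-centre behind it and push again.

Emit:
step_arm --rows '[[[0, 0, 0], [12, 0, 0], 0], [[0, 0, 0], [12, 0, 0], 0], [[0, 0, 0], [8, 0, 0], 0], [[0, 0, 0], [0, 8, 0], 0], [[0, 0, 0], [0, 8, 0], 0], [[0, 0, 0], [0, 6, 0], 0], [[0, 0, 0], [0, 0, 0], 0]]'

```text
time: 5.02
position: [0.5785, 0.1209, 0.0714]
tool_rot: [0.024, 3.138, 0.011]
ft_force: [0.4, 0.5, 0.2]
grip_width: 0.006
```

```bash
python3 look.py s5
```

```text
5.0167 [0.57846917 0.12093641 0.07137436] [0.02396799 3.13755358 0.01091829] [0.42416721 0.53037658 0.15553835]
red [332.7 193.3] [553.4  23.4] [36. 32.] 69
blue [372.7 186.6] [621.9 118.7] [24. 34.] 46
green [296.1 193.5] [476.4 -41.2] [22. 31.] 41
violet [300.8 217.3] [ 550.4 -108.1] [23. 35.] 39
yellow [266.1 213.3] [ 497.6 -178.7] [37. 40.] 9
```

View pics/s5.png

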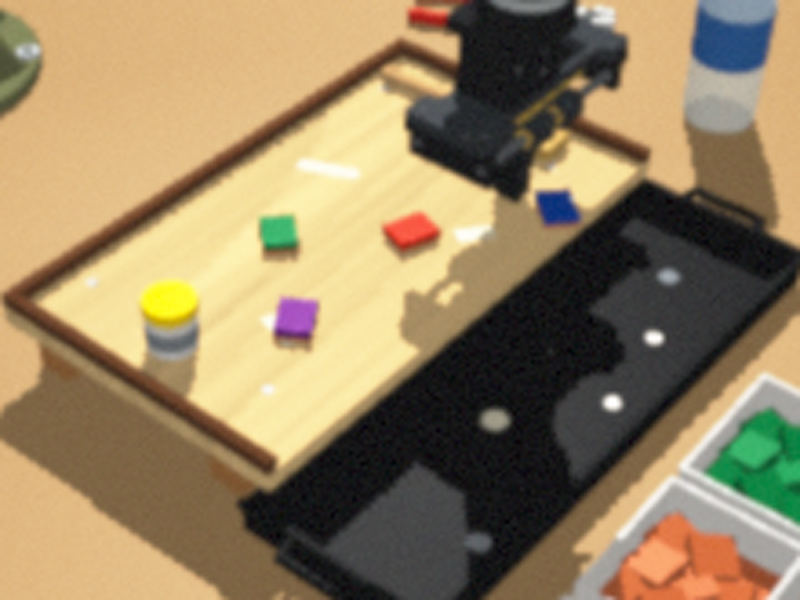

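Emit:
step_arm --rows '[[[0, 0, 0], [-7, -1, 0], 0], [[0, 0, 0], [-8, 0, 0], 0], [[0, 0, 0], [-8, 0, 0], 0], [[0, 0, 0], [-8, 0, 0], 0], [[0, 0, 0], [-8, 0, 0], 0], [[0, 0, 0], [-8, 0, 0], 0], [[0, 0, 0], [-8, 0, 0], 0], [[0, 0, 0], [-7, 0, 0], 0], [[0, 0, 0], [0, 0, 0], 0]]'

```text
time: 5.82
position: [0.6497, 0.1164, 0.0713]
tool_rot: [0.026, 3.135, 0.007]
ft_force: [-0.4, 0.4, -0.6]
grip_width: 0.005
```

```bash
python3 look.py s6
```

```text
5.8167 [0.6496996  0.11644347 0.07126762] [0.02632775 3.13528458 0.00739155] [-0.44703343  0.44354304 -0.6062305 ]
red [332.8 193.3] [553.9  23.6] [36. 32.] 69
green [296.1 193.5] [476.4 -41.2] [22. 31.] 41
violet [300.8 217.4] [ 550.5 -108.3] [23. 35.] 39
yellow [266.  213.3] [ 497.5 -178.9] [37. 39.] 78
```

View pics/s6.png

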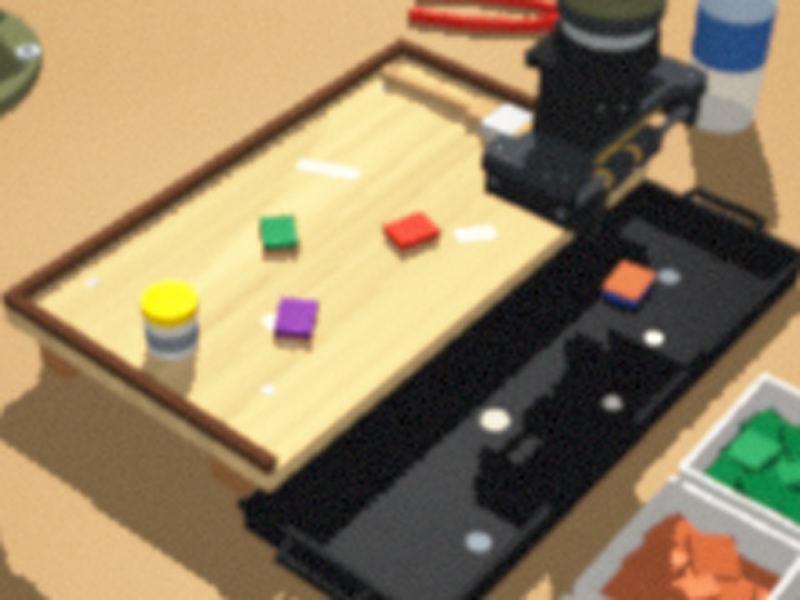

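Blue is in the tray, glaze down (crop 630,283). Red is next.

Emit:
step_arm --rows '[[[0, 0, 0], [4, 0, -15], 0], [[0, 0, 0], [4, 0, -15], 0], [[0, 0, 0], [22, -15, 0], 0], [[0, 0, 0], [22, -15, 0], 0], [[0, 0, 0], [22, -15, 0], 0], [[0, 0, 0], [22, -15, 0], 0], [[0, 0, 0], [20, -15, 0], 0], [[0, 0, 0], [16, -15, 0], 0], [[0, 0, 0], [0, 0, 0], 0]]'

```text
time: 6.62
position: [0.5077, 0.0281, 0.1123]
tool_rot: [0.018, 3.129, 0.017]
ft_force: [0.4, -0.6, 0.9]
grip_width: 0.001
```

Emit:
step_arm --rows '[[[0, 0.7, 0], [0, -2, 14], 0], [[0, 0, 0], [0, -1, 14], 0], [[0, 0, 0], [0, 0, 9], 0], [[0, 0, 0], [0, 0, 0], 0], [[0, 0, 0], [0, 0, 0], 0]]'

```text
time: 7.03
position: [0.5099, 0.0277, 0.0779]
tool_rot: [0.016, 3.134, 0.025]
ft_force: [0.6, -0.6, -0.0]
grip_width: 0.009
```

Emit:
step_arm --rows '[[[0.9, 0, 0], [0, -4, 6], 0], [[0, 0, 0], [0, 0, 1], 0], [[0, 0, 0], [0, 0, 0], 0]]'

```text
time: 7.28
position: [0.5109, 0.0244, 0.0703]
tool_rot: [0.013, 3.134, -0.002]
ft_force: [-0.0, -0.2, -0.4]
grip_width: 0.001
```

```bash
python3 look.py s7
```

```text
7.2833 [0.51094383 0.02437806 0.07029692] [ 1.33894544e-02  3.13421191e+00 -2.40767538e-03] [-0.02163161 -0.15052039 -0.37692854]
red [332.5 193.4] [553.3  22.7] [36. 34.] 70
green [296.1 193.5] [476.4 -41.2] [22. 31.] 41
violet [301.  217.2] [ 550.5 -107.6] [23. 36.] 31
yellow [266.1 213.2] [ 497.3 -178.5] [35. 43.] 43
```

View pics/s7.png

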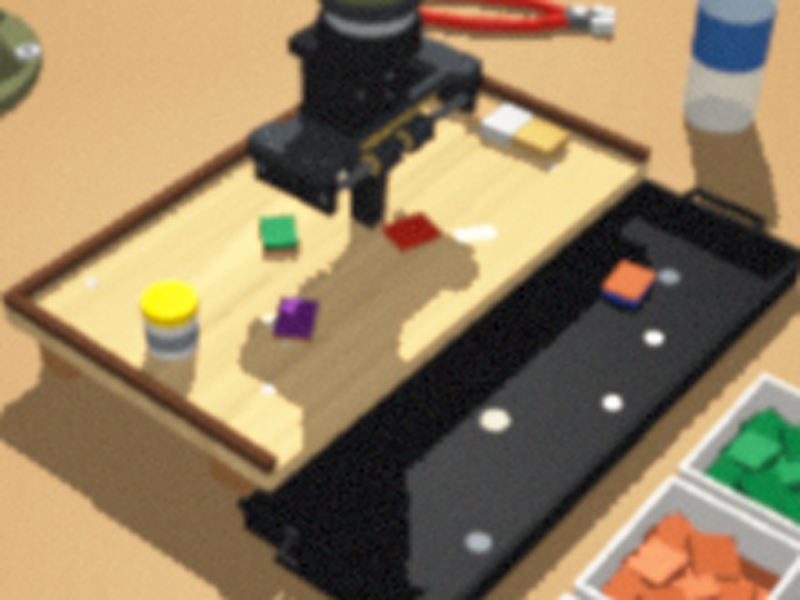

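The fingers stand right behind red (crop 412,232). I'll push it now.

Emit:
step_arm --rows '[[[0, 0.3, 0], [-7, 0, -1], 0], [[0, 0, 0], [-8, 0, 0], 0], [[0, 0, 0], [-8, 0, 0], 0], [[0, 0, 0], [-8, 0, 0], 0], [[0, 0, 0], [-8, 0, 0], 0], [[0, 0, 0], [-8, 0, 0], 0], [[0, 0, 0], [-6, 0, 0], 0], [[0, 0, 0], [0, 0, 0], 0]]'

```text
time: 8.0
position: [0.5717, 0.0242, 0.0724]
tool_rot: [0.012, 3.137, -0.002]
ft_force: [0.4, 0.5, 0.8]
grip_width: 0.006
```

```bash
python3 look.py s8
```

```text
8.0 [0.57174178 0.02421834 0.07242418] [ 1.23399039e-02  3.13711246e+00 -2.22636204e-03] [0.41807447 0.52042471 0.80577827]
red [347.9 197.8] [597.3  33.9] [27. 39.] 36
green [296.1 193.5] [476.4 -41.2] [22. 31.] 41
violet [300.8 217.3] [ 550.4 -108.2] [23. 35.] 39
yellow [266.2 213.3] [ 497.6 -178.5] [35. 42.] 61
```

View pics/s8.png

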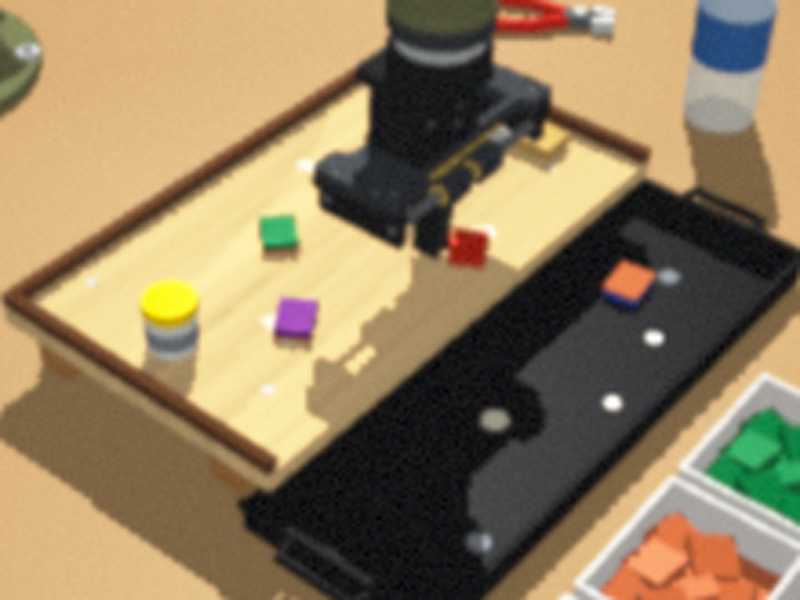

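Red has drifted about 10 mm towards +y, so I'll back off, shift over and finish the push.

Emit:
step_arm --rows '[[[0, 0, 0], [8, 0, 0], 0], [[0, 0, 0], [8, 0, 0], 0], [[0, 0, 0], [4, 5, 0], 0], [[0, 0, 0], [0, 6, 0], 0], [[0, 0, 0], [0, 2, 0], 0], [[0, 0, 0], [-6, 0, 0], 0], [[0, 0, 0], [-8, 0, 0], 0], [[0, 0, 0], [-8, 0, 0], 0], [[0, 0, 0], [-8, 0, 0], 0], [[0, 0, 0], [-8, 0, 0], 0], [[0, 0, 0], [-6, 0, 0], 0]]'

```text
time: 8.97
position: [0.595, 0.0395, 0.0723]
tool_rot: [0.01, 3.139, 0.0]
ft_force: [0.4, -0.4, 1.1]
grip_width: 0.006
```

```bash
python3 look.py s9
```

```text
8.9667 [0.59499792 0.03952576 0.07231075] [9.67867933e-03 3.13903492e+00 1.02114806e-04] [ 0.42565118 -0.4244632   1.10053156]
red [354.5 202.6] [623.1  28.6] [33. 42.] 4
green [296.1 193.5] [476.4 -41.2] [22. 31.] 41
violet [300.8 217.4] [ 550.5 -108.3] [23. 35.] 39
yellow [266.  213.2] [ 497.2 -178.6] [37. 39.] 78
```

View pics/s9.png

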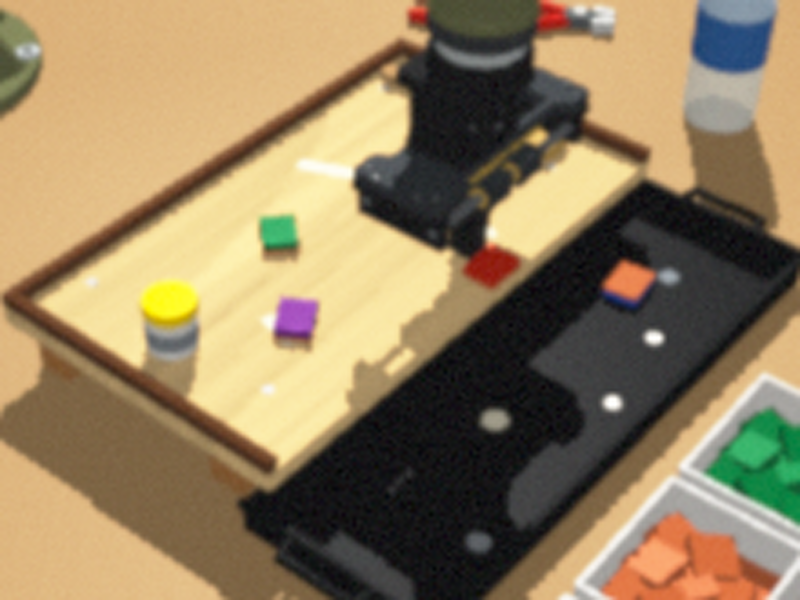

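Emit:
step_arm --rows '[[[0, 0, 0], [8, 0, 0], 0], [[0, 0, 0], [4, -4, 0], 0], [[0, 0, 0], [0, -5, 0], 0], [[0, 0, 0], [-4, 0, 0], 0], [[0, 0, 0], [-8, 0, 0], 0], [[0, 0, 0], [-8, 0, 0], 0], [[0, 0, 0], [-8, 0, 0], 0], [[0, 0, 0], [-8, 0, 0], 0], [[0, 0, 0], [-8, 0, 0], 0], [[0, 0, 0], [-8, 0, 0], 0], [[0, 0, 0], [0, 0, 0], 0]]'

```text
time: 9.93
position: [0.6409, 0.0281, 0.072]
tool_rot: [0.012, 3.137, -0.001]
ft_force: [-0.2, -0.1, -0.2]
grip_width: 0.007
```

```bash
python3 look.py s10
```

```text
9.9333 [0.6409149  0.02814284 0.0720486 ] [ 1.15651670e-02  3.13744668e+00 -1.22574200e-03] [-0.21796834 -0.13691054 -0.22814955]
red [367.6 229.7] [710.  -37.7] [48. 30.] 65
green [296.1 193.5] [476.4 -41.2] [22. 31.] 41
violet [300.8 217.3] [ 550.3 -108.3] [23. 35.] 39
yellow [266.1 213.3] [ 497.4 -178.7] [35. 42.] 43
```

View pics/s10.png

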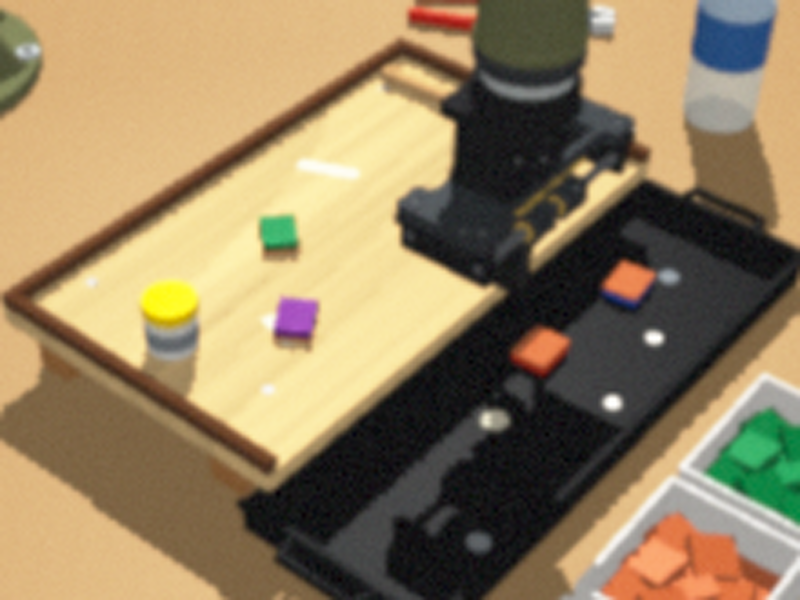

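Red is in the tray (crop 540,350). Violet is next.

Emit:
step_arm --rows '[[[0, 0, 0], [4, 0, -18], 0], [[0, 0, 0], [4, 0, -18], 0], [[0, 0, 0], [18, -20, 0], 0], [[0, 0, 0], [18, -20, 0], 0], [[0, 0, 0], [18, -20, 0], 0], [[0, 0, 0], [18, -20, 0], 0], [[0, 0, 0], [18, -20, 0], 0], [[0, 0, 0], [16, -16, 0], 0], [[0, 0, 0], [12, -12, 0], 0], [[0, 0, 0], [0, 0, 0], 0], [[0, 0, 0], [0, 0, 0], 0]]'

```text
time: 10.9
position: [0.5052, -0.1015, 0.1075]
tool_rot: [-0.006, -3.14, -0.003]
ft_force: [-0.3, 0.5, 0.5]
grip_width: 0.004
```

Emit:
step_arm --rows '[[[0, 0, 0], [0, -3, 13], 0], [[0, 0, 0], [0, -3, 12], 0], [[0, 0, 0], [0, 0, 8], 0], [[0, 0, 0], [0, 0, 1], 0], [[0, 0, 0], [0, 0, 0], 0]]'

```text
time: 11.32
position: [0.5077, -0.1043, 0.072]
tool_rot: [-0.001, 3.141, 0.005]
ft_force: [0.3, -0.4, 0.8]
grip_width: 0.005
```

```bash
python3 look.py s11
```

```text
11.3167 [ 0.50770971 -0.1043404   0.0719651 ] [-6.65096123e-04  3.14135323e+00  4.69312207e-03] [ 0.26026759 -0.39044511  0.8260757 ]
red [367.3 229.6] [709.3 -37.7] [44. 31.] 45
violet [300.7 217.4] [ 550.3 -108.6] [23. 34.] 31
yellow [265.6 213.7] [ 497.6 -180.4] [33. 41.] 90
```

View pics/s11.png

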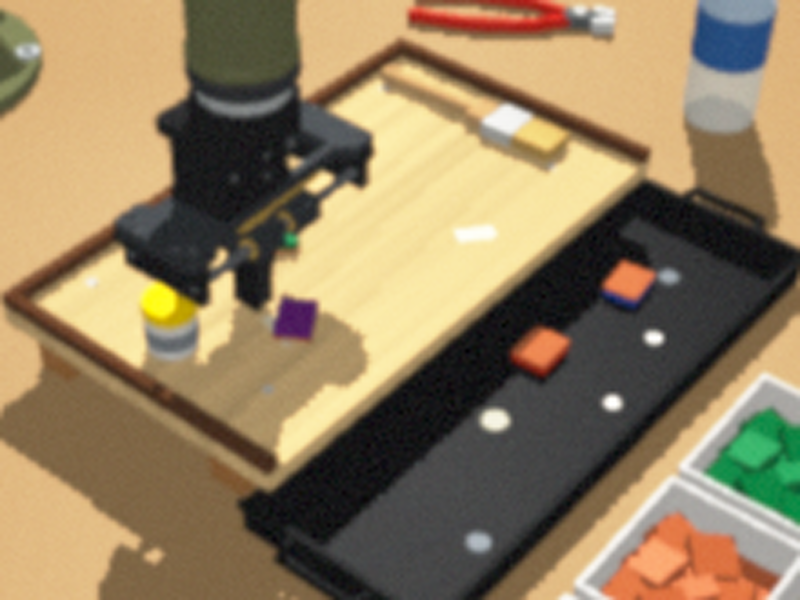

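Emit:
step_arm --rows '[[[0, 0, 0], [-5, -3, 0], 0], [[0, 0, 0], [-8, 0, 0], 0], [[0, 0, 0], [-8, 0, 0], 0], [[0, 0, 0], [-8, 0, 0], 0], [[0, 0, 0], [-8, 0, 0], 0], [[0, 0, 0], [-6, 0, 0], 0], [[0, 0, 0], [0, 0, 0], 0]]'

```text
time: 11.95
position: [0.5582, -0.1061, 0.0736]
tool_rot: [-0.005, 3.138, 0.005]
ft_force: [0.9, -0.1, 0.2]
grip_width: 0.002
```

```bash
python3 look.py s12
```

```text
11.95 [ 0.55823237 -0.10609183  0.0736053 ] [-0.00532558  3.13751893  0.0046123 ] [ 0.92063507 -0.08260826  0.15716088]
red [367.4 229.5] [709.3 -37.3] [48. 35.] 63
violet [310.3 224.5] [ 586.7 -113.7] [33. 31.] 89
yellow [265.8 213.6] [ 497.8 -180. ] [32. 41.] 75
```

View pics/s12.png

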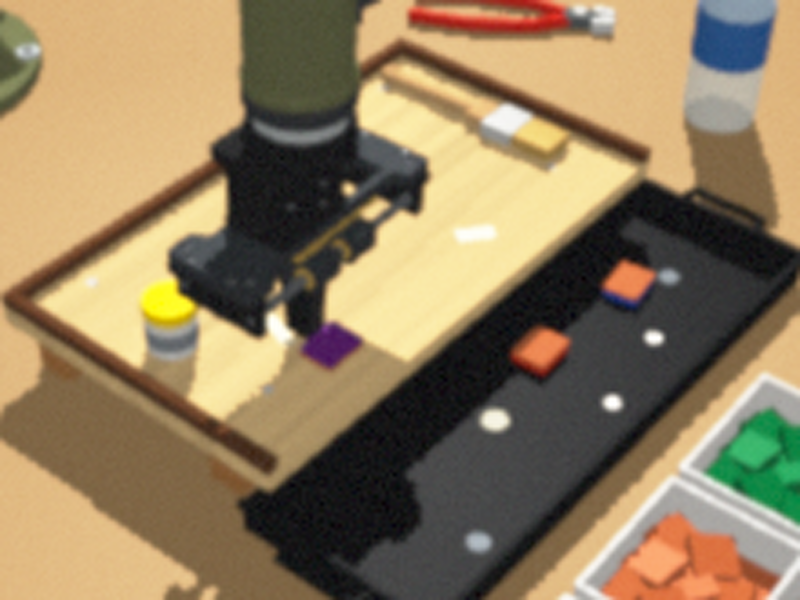

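Violet is now flush against the fingers (crop 330,345). I'll re-centre slightly and finish the push.

Emit:
step_arm --rows '[[[0, 0, 0], [6, 0, 1], 0], [[0, 0, 0], [3, -3, 0.5], 0], [[0, 0, 0], [0, -2, 0], 0], [[0, 0, 0], [-4, 0, 0], 0], [[0, 0, 0], [-8, 0, 0], 0], [[0, 0, 0], [-8, 0, 0], 0], [[0, 0, 0], [-8, 0, 0], 0], [[0, 0, 0], [-8, 0, 0], 0], [[0, 0, 0], [-8, 0, 0], 0], [[0, 0, 0], [0, 0, 0], 0]]'

```text
time: 12.83
position: [0.5955, -0.1117, 0.0718]
tool_rot: [-0.004, 3.138, 0.006]
ft_force: [0.2, 0.1, 0.4]
grip_width: 0.007
```

```bash
python3 look.py s13
```

```text
12.8333 [ 0.59550166 -0.11170366  0.07183164] [-0.00413443  3.13814691  0.00571873] [0.21781194 0.11626861 0.4344956 ]
red [367.9 229.3] [709.7 -36.1] [48. 32.] 68
violet [321.6 230.9] [ 623.6 -114.2] [32. 33.] 3
yellow [266.2 213.3] [ 497.8 -178.6] [35. 41.] 61
```

View pics/s13.png

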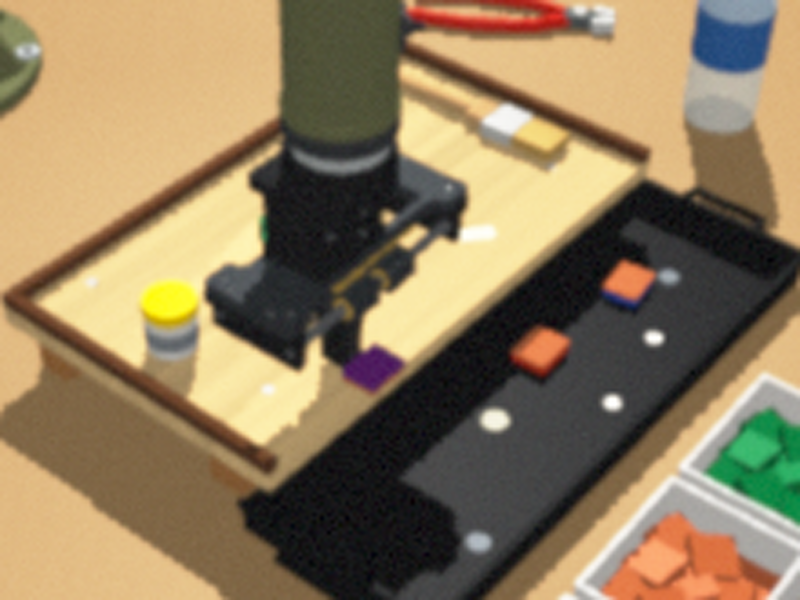

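Emit:
step_arm --rows '[[[0, 0, 0], [-6, -1, 0], 0], [[0, 0, 0], [-7, -1, 0], 0], [[0, 0, 0], [-8, 0, 0], 0], [[0, 0, 0], [-8, 0, 0], 0], [[0, 0, 0], [-8, 0, 0], 0], [[0, 0, 0], [-6, 0, 0], 0], [[0, 0, 0], [0, 0, 0], 0], [[0, 0, 0], [0, 0, 0], 0]]'

```text
time: 13.55
position: [0.6422, -0.1138, 0.071]
tool_rot: [-0.004, 3.14, 0.006]
ft_force: [0.3, -0.7, -0.2]
grip_width: 0.006
```

```bash
python3 look.py s14
```

```text
13.55 [ 0.64224605 -0.11384202  0.07097262] [-0.00430335  3.14028084  0.00566368] [ 0.25959582 -0.72211313 -0.17597607]
red [367.3 229.5] [709.1 -37.6] [45. 29.] 50
green [296.1 193.5] [476.4 -41.2] [22. 31.] 41
yellow [266.2 213.3] [ 497.6 -178.5] [35. 42.] 61
```

View pics/s14.png

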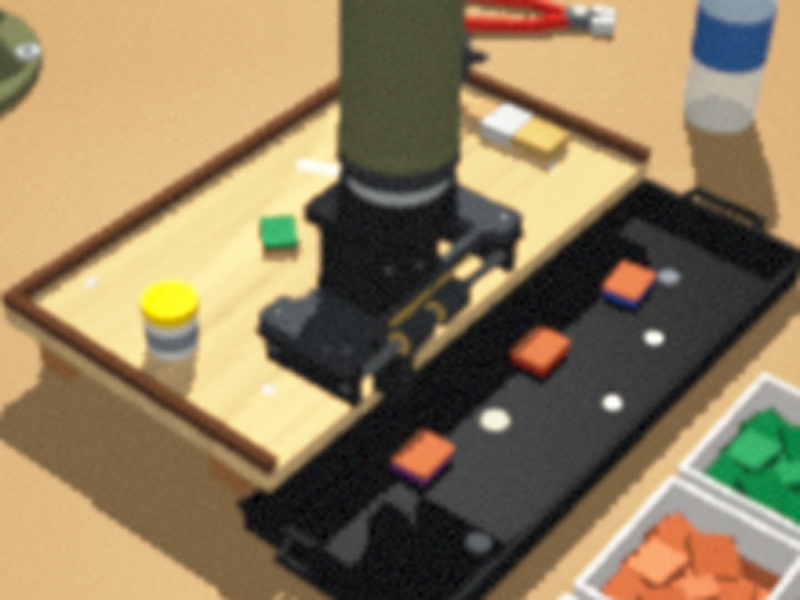

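Violet is in the tray too (crop 423,457). Green is the last one.

Emit:
step_arm --rows '[[[0, 0, 0], [4, 0, -18], 0], [[0, 0, 0], [4, 0, -18], 0], [[0, 0, 0], [24, 9, 0], 0], [[0, 0, 0], [24, 9, 0], 0], [[0, 0, 0], [24, 9, 0], 0], [[0, 0, 0], [24, 9, 0], 0], [[0, 0, 0], [24, 9, 0], 0], [[0, 0, 0], [24, 9, 0], 0], [[0, 0, 0], [24, 9, 0], 0], [[0, 0, 0], [15, 4, 0], 0], [[0, 0, 0], [0, 0, 0], 0], [[0, 0, 0], [0, 0, 0], 0]]'

```text
time: 14.6
position: [0.4379, -0.0456, 0.107]
tool_rot: [0.002, -3.141, -0.008]
ft_force: [0.4, -0.1, 0.8]
grip_width: 0.004
```

Emit:
step_arm --rows '[[[0, 0, 0], [2, 3, 13], 0], [[0, 0, 0], [0, 2, 12], 0], [[0, 0, 0], [0, 0, 8], 0], [[0, 0, 0], [0, 0, 1], 0], [[0, 0, 0], [0, 0, 0], 0]]'

```text
time: 15.02
position: [0.4406, -0.0422, 0.0739]
tool_rot: [0.002, 3.135, 0.008]
ft_force: [-0.2, -0.3, 1.0]
grip_width: 0.003
```

```bash
python3 look.py s15
```

```text
15.0167 [ 0.44064355 -0.04217651  0.07389732] [1.65167929e-03 3.13533662e+00 7.65395892e-03] [-0.1831292  -0.33562536  1.03066611]
red [367.4 229.5] [709.3 -37.6] [47. 30.] 54
green [296.3 194.1] [478.6 -42.9] [19. 27.] 41
yellow [266.3 213.2] [ 497.7 -178.3] [35. 42.] 43
```

View pics/s15.png

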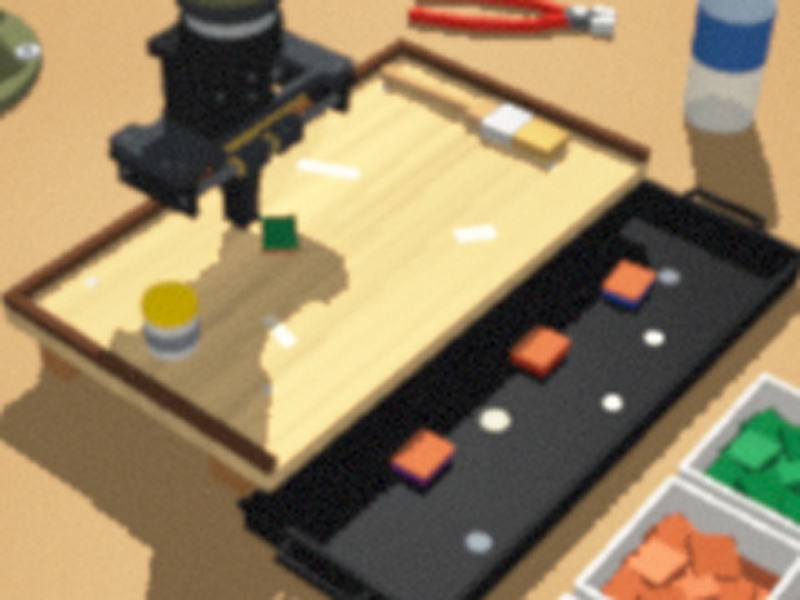

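Emit:
step_arm --rows '[[[0, 0, 0], [0, 0, 2], 0], [[0, 0.4, 0], [-6, 1, 0.5], 0], [[0, 0, 0], [-8, 0, 0], 0], [[0, 0, 0], [-8, 0, 0], 0], [[0, 0, 0], [-8, 0, 0], 0], [[0, 0, 0], [-8, 0, 0], 0], [[0, 0, 0], [-6, 0, 0], 0], [[0, 0, 0], [0, 0, 0], 0]]'

```text
time: 15.73
position: [0.4927, -0.0417, 0.0728]
tool_rot: [0.002, 3.139, 0.006]
ft_force: [0.1, -0.4, -0.3]
grip_width: 0.004
```

```bash
python3 look.py s16
```

```text
15.7333 [ 0.49266557 -0.04172936  0.07277907] [1.83420531e-03 3.13877650e+00 6.35987219e-03] [ 0.09661568 -0.38693702 -0.29356629]
red [367.4 229.6] [709.4 -37.6] [34. 47.] 1
green [309.3 200.5] [523.7 -41.6] [24. 30.] 39
yellow [266.1 213.3] [ 497.7 -178.7] [35. 42.] 43
```

View pics/s16.png

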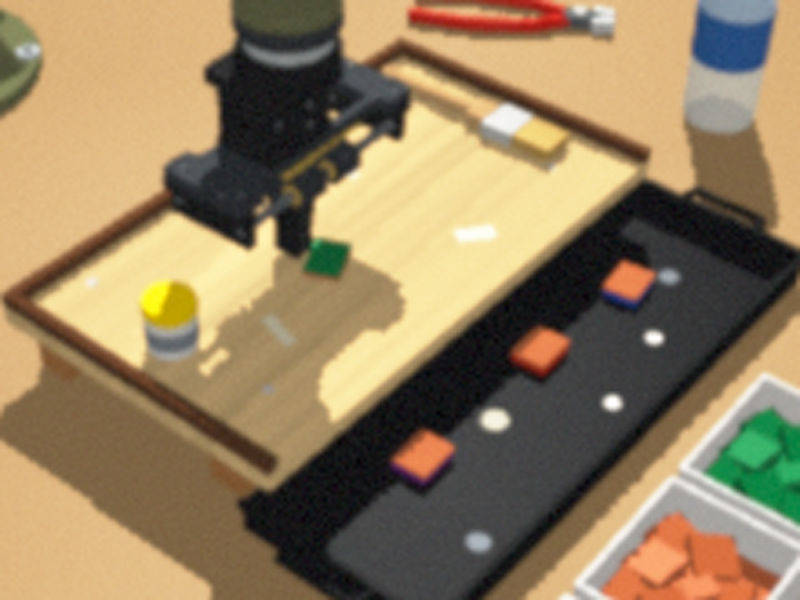

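Green is still in line with the fingers (crop 327,258). I'll keep going.

Emit:
step_arm --rows '[[[0, 0, 0], [-6, 0, 1], 0], [[0, 0, 0], [-8, 0, 0], 0], [[0, 0, 0], [-8, 0, 0], 0], [[0, 0, 0], [-8, 0, 0], 0], [[0, 0, 0], [-8, 0, 0], 0], [[0, 0, 0], [-8, 0, 0], 0], [[0, 0, 0], [0, 0, 0], 0]]'

```text
time: 16.37
position: [0.5423, -0.0416, 0.0713]
tool_rot: [0.001, 3.14, 0.007]
ft_force: [0.2, 0.5, 1.5]
grip_width: 0.002
```

```bash
python3 look.py s17
```

```text
16.3667 [ 0.54231734 -0.0415735   0.07134347] [1.49808676e-03 3.13985145e+00 7.19326510e-03] [0.24465162 0.47457266 1.48610987]
red [367.3 229.5] [709.  -37.7] [40. 36.] 33
green [321.5 208.6] [570. -47.] [29. 31.] 2
yellow [266.1 213.3] [ 497.6 -178.6] [35. 42.] 61
```

View pics/s17.png

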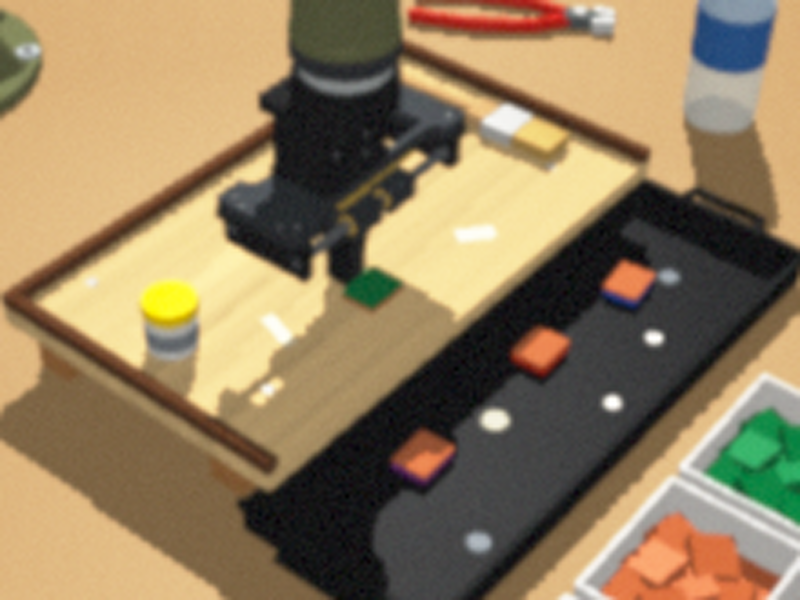

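Green now lies flush and square against the fingers (crop 372,288), 5 mm off centre. I'll push it to the edge and over.

Emit:
step_arm --rows '[[[0, 0, 0], [-6, 0, 0], 0], [[0, 0, 0], [-8, 0, 0], 0], [[0, 0, 0], [-8, 0, 0], 0], [[0, 0, 0], [-8, 0, 0], 0], [[0, 0, 0], [-8, 0, 0], 0], [[0, 0, 0], [-8, 0, 0], 0], [[0, 0, 0], [0, 0, 0], 0]]'

```text
time: 17.0
position: [0.5918, -0.0417, 0.0709]
tool_rot: [0.002, 3.141, 0.008]
ft_force: [0.1, 0.2, 0.1]
grip_width: 0.008
```

```bash
python3 look.py s18
```

```text
17.0 [ 0.59180992 -0.04165352  0.07087093] [1.56726963e-03 3.14139721e+00 7.63410266e-03] [0.06868467 0.15537896 0.12118778]
red [367.3 229.6] [709.3 -37.9] [46. 33.] 50
green [336.4 216.5] [619.3 -47.3] [28. 30.] 2
yellow [266.1 213.3] [ 497.6 -178.8] [35. 42.] 43
```

View pics/s18.png

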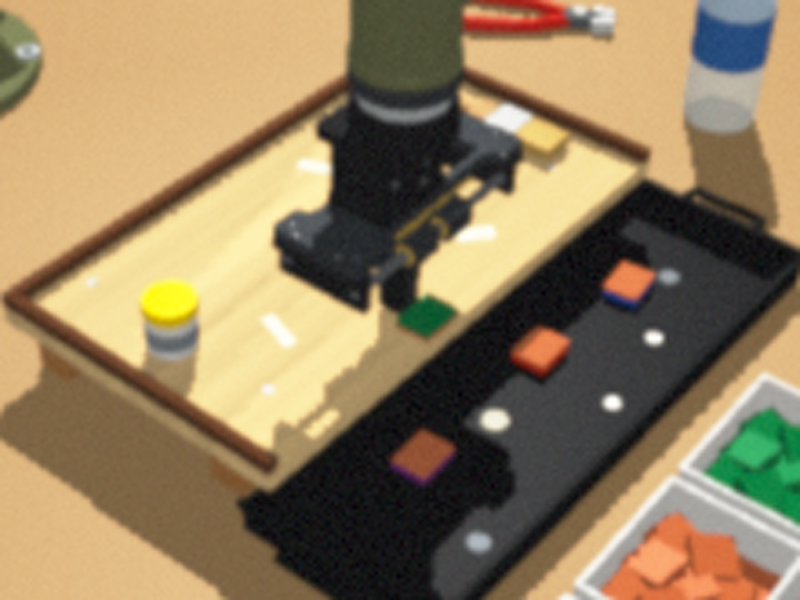

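Emit:
step_arm --rows '[[[0, 0, 0], [-6, 0, 0], 0], [[0, 0, 0], [-8, 0, 0], 0], [[0, 0, 0], [-8, 0, 0], 0], [[0, 0, 0], [-8, 0, 0], 0], [[0, 0, 0], [-8, 0, 0], 0], [[0, 0, 0], [-8, 0, 0], 0], [[0, 0, 0], [0, 0, 0], 0], [[0, 0, 0], [4, 0, -12], 0], [[0, 0, 0], [4, 0, -20], 0], [[0, 0, 0], [0, 0, -25], 0], [[0, 0, 0], [0, 0, -25], 0], [[0, 0, 0], [0, 0, -10], 0]]'

```text
time: 18.05
position: [0.6292, -0.0426, 0.1637]
tool_rot: [-0.003, -3.13, -0.007]
ft_force: [1.6, 0.5, 0.0]
grip_width: 0.005
```

Emit:
step_arm --rows '[[[0, 0, 0], [15, 0, -10], 0], [[0, 0, 0], [25, 0, 0], 0], [[0, 0, 0], [25, 0, 0], 0], [[0, 0, 0], [20, 0, 0], 0], [[0, 0, 0], [10, 0, 0], 0], [[0, 0, 0], [0, 0, 0], 0], [[0, 0, 0], [0, 0, 0], 0]]'

```text
time: 18.63
position: [0.5308, -0.0432, 0.1812]
tool_rot: [-0.004, -3.139, -0.01]
ft_force: [0.9, 1.0, -0.2]
grip_width: 0.003
```

```bash
python3 look.py s19; python3 - <<'E'
from h import *
d=optics.get_image("top")
cv2.imwrite("pics/top19.png",d["frame"][:,:,::-1])
E
```

```text
18.6333 [ 0.5307754  -0.04318222  0.18116435] [-0.00408525 -3.1393327  -0.00987898] [ 0.93473396  1.03364881 -0.24059745]
red [367.8 229.7] [710.4 -37.3] [36. 47.] 1
green [348.9 234.9] [684.7 -82.6] [18. 43.] 2
yellow [266.1 213.2] [ 497.1 -178.4] [35. 42.] 43
```

View pics/s19.png

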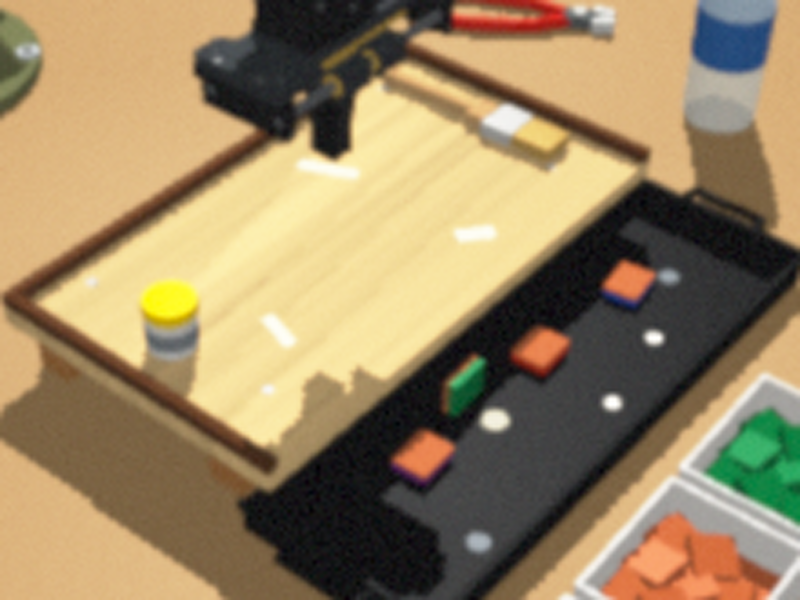

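View pics/top19.png

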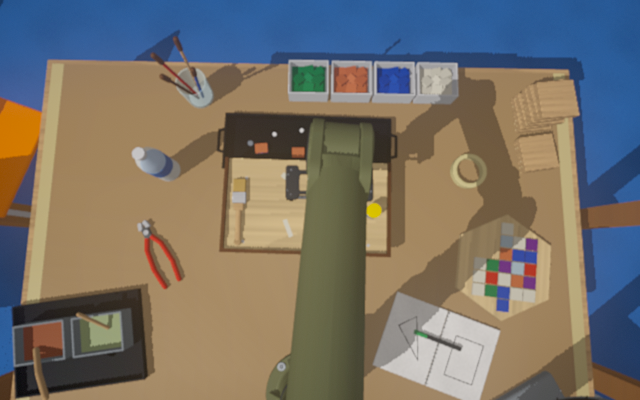

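All four are in the tray. Green stands on edge (crop 465,387), so I'll wait a moment, check that it has settled and see whether anything else moved.

Emit:
step_arm --rows '[[[0, 0, 0], [0, 30, -10], 0], [[0, 0, 0], [0, 35, -10], 0], [[0, 0, 0], [0, 35, 0], 0], [[0, 0, 0], [0, 35, 0], 0], [[0, 0, 0], [0, 35, 0], 0], [[0, 0, 0], [0, 30, 0], 0], [[0, 0, 0], [0, 0, 0], 0], [[0, 0, 0], [0, 0, 0], 0], [[0, 0, 0], [0, 0, 0], 0], [[0, 0, 0], [0, 0, 0], 0], [[0, 0, 0], [0, 0, 0], 0], [[0, 0, 0], [0, 0, 0], 0]]'

```text
time: 19.73
position: [0.5406, 0.1623, 0.1996]
tool_rot: [-0.019, -3.14, -0.002]
ft_force: [0.5, -0.5, -0.4]
grip_width: 0.007
```

```bash
python3 look.py s20; python3 - <<'E'
from h import *
d=optics.get_image("top")
cv2.imwrite("pics/top20.png",cv2.resize(d["frame"][100:250,205:405,::-1],(800,600),interpolation=cv2.INTER_CUBIC))
z=np.load("top0.npz")["frame"]
for k,v in find(d,(228,110,392,255)).items():
  for e in v: print(k,*e[:3])
for nm,(x0,y0,x1,y1) in {"nippers":(135,215,190,290),"bottle":(128,142,185,185),"tape":(445,148,492,192)}.items():
  print(nm,np.abs(d["frame"][y0:y1,x0:x1].astype(float)-z[y0:y1,x0:x1]).mean())
E
```

```text
19.7333 [0.54063887 0.16232203 0.19963383] [-1.91041690e-02 -3.13975337e+00 -1.89588165e-03] [ 0.53458478 -0.45216825 -0.39354162]
red [368.1 229.4] [710.4 -35.9] [46. 33.] 51
green [348.8 235.1] [685.  -83.6] [18. 43.] 2
yellow [266.  213.2] [ 497.1 -178.7] [35. 43.] 43
yellow [373.6 210. ] [ 491.7 -172.6] [33. 36.]
nippers 10.716525252525253
bottle 14.692098463212295
tape 27.743874919406835
```

View pics/top20.png

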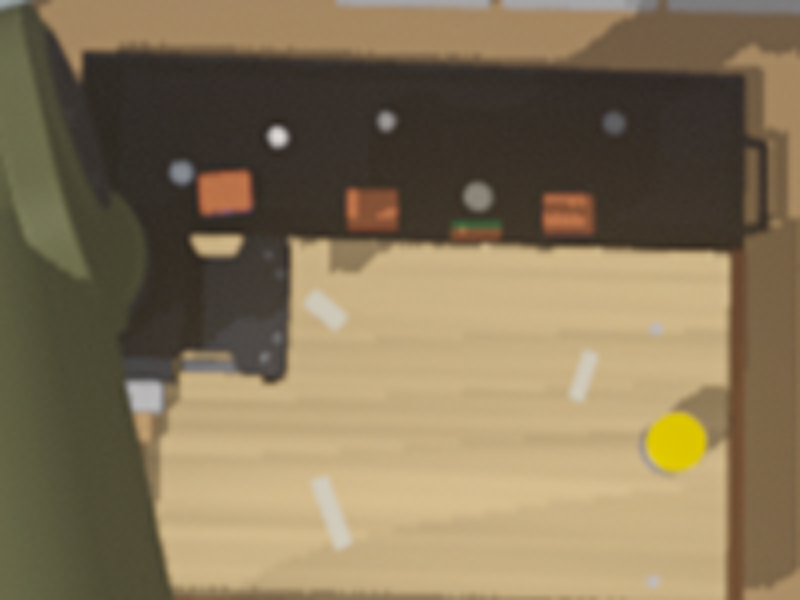

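View pics/s20.png

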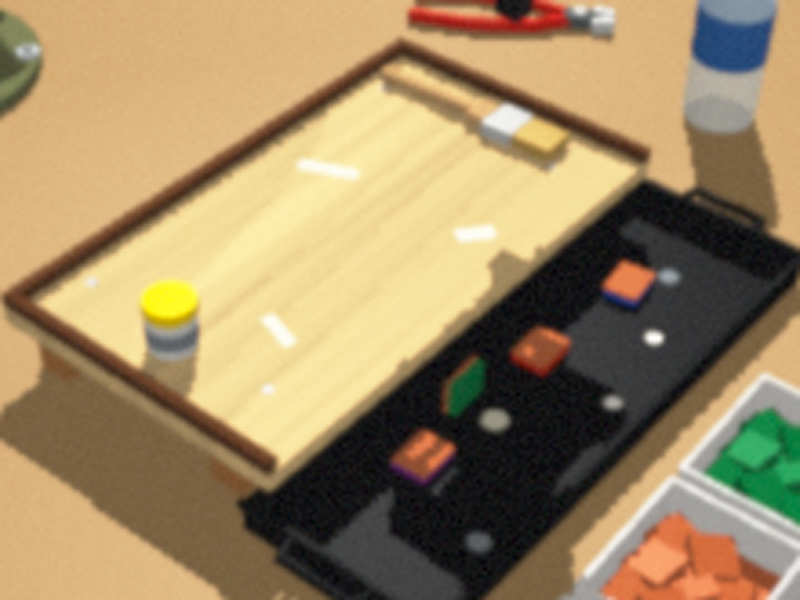

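```bash
python3 - <<'E'
from h import *
d=optics.get_image("scene"); hsv=cv2.cvtColor(d["frame"],cv2.COLOR_RGB2HSV)
m=cv2.inRange(hsv,(55,100,30),(90,255,255)); v,u=np.nonzero(m[220:250,335:365]); v+=220;u+=335
P=np.array([pt(d,a,b) for a,b in zip(u,v)])*1000
print("green glaze pts lo/med/hi",np.percentile(P,[5,50,95],axis=0).round())
E
```

```text
green glaze pts lo/med/hi [[651. -60.   3.]
 [658. -43.  18.]
 [660. -11.  32.]]
```

Green stands free and still on the tray floor, wholly inside the tray (glaze face at x≈658 mm, z 4 to 32 mm). I'm handing in.

```bash
python3 -c "
from bench import order,status
print(order.close_job(), status.get_state()['time'])"
```

```text
the job is handed in; nothing more can be done
the job is handed in; nothing more can be done
```

All four offcuts are in the black scraps tray, pushed there with closed fingers in the order blue, red, violet, green. I handed the job in at about 20 s. Blue, red and violet each drifted sideways during the push, so I backed off and re-centred the fingers behind them.

**Offcuts:** In the last pictures blue, red and violet lie glaze down in the tray. Green stands upright on its edge, still and free on the tray floor. Its top is at about 32 mm, 4 mm above the tray wall, and I left it that way.

**Pot and brush:** The pot measured the same as at the start, within 1 mm. The brush looks unmoved in the scene view, but the arm hid part of it in the top view, so I did not measure it.

**Nippers, bottle and tape roll:** The before-and-after pixel comparison for these was inconclusive (average differences of 11 to 28), probably because of shadows and the arm in view. The nippers and bottle look unmoved in the pictures. I last saw the tape roll, in its original place, in the top view just before the final arm move. The arm never went near any of them at a height that could touch.

**Forces:** The wrist force readings I took during the job were all under 2 N.

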